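# Press home the push clips of an air filter box

### The job

Close up the air filter box on the workbench: with the fingertips press home the three raised push pins on its lid, one after the other: the middle one first, then the one at the end with the round snout, and last the one at the plain end. Press each gently, straight down, until its head is fully down; do not jab, shift or lift the box, or disturb the things lying around it and on it.

Things in the scene. Friction and masses are not known exactly. Their poses are not given: they have to be found in the camera images.
- airbox: loose black plastic air filter box, 1.8 kg, upright, any yaw. Lid 300 x 180 mm (x, y), top 80 mm above the bench; origin at the centre of the underside, x towards the snout end, z up. Snout: 54 mm round tube on the +x end, axis 36 mm high, out to x = 205 mm. Three grey clip collars, 28 mm across, 6 mm high, in a row on the lid at y = 35, x = -100, 0, 100 mm; low ribs on the other half
- pin_mid_top (a point): centre of the top face of the middle push pin's head, on the lid at (0, 35) mm in the box's own x, y. The head is a grey round plastic button 22 mm across and 4 mm thick on a 9 mm shank; this point moves down with it. Height of the top face above the bench: 100 mm when fully raised, 90 mm when home
- pin_snout_top (a point): centre of the top face of the snout-end push pin's head, on the lid at (100, 35) mm in the box's own x, y. The head is a grey round plastic button 22 mm across and 4 mm thick on a 9 mm shank; this point moves down with it. Height of the top face above the bench: 100 mm when fully raised, 90 mm when home
- pin_plain_top (a point): centre of the top face of the plain-end push pin's head, on the lid at (-100, 35) mm in the box's own x, y. The head is a grey round plastic button 22 mm across and 4 mm thick on a 9 mm shank; this point moves down with it. Height of the top face above the bench: 100 mm when fully raised, 90 mm when home
- pin_mid (a joint): travel of the middle pin straight down into its clip, in m: 0 fully raised, 0.010 home (hard stop). Starts 0 to 0.0025. About 5 N of plain friction throughout, no spring: it stays where it is left
- pin_snout (a joint): travel of the snout-end pin straight down into its clip, in m: 0 fully raised, 0.010 home (hard stop). Starts 0 to 0.0025. About 5 N of plain friction throughout, no spring: it stays where it is left
- pin_plain (a joint): travel of the plain-end pin straight down into its clip, in m: 0 fully raised, 0.010 home (hard stop). Starts 0 to 0.0025. About 5 N of plain friction throughout, no spring: it stays where it is left
- socket: bystander: steel wrench socket standing on the ribbed half of the lid, 24 mm across, 36 mm high; origin at the centre of its underside
- tin: bystander: small jar with a metal lid standing on the bench beside the box, 60 mm across, 45 mm high; origin at the centre of its underside
- screwdriver: bystander: screwdriver lying on the bench along the box's other long side, about 200 mm long; origin near its middle, on its underside
- spraycan: bystander: spray can standing on the bench to the left, 64 mm across, 190 mm high; origin at the centre of its underside

How it is judged:
By the outcome, as a careful person would: the job done as asked, in the order asked, and still so for the second after the job is handed in, with the robot touching nothing.
It also fails if it takes over 38 s, if anything falls off the work surface, if the arm or the gripper's body presses on something with over 40 N, if the wrist force passes 120 N, or if a joint passes its speed limit or range.

### The arm

A 6-joint arm with a two-finger parallel gripper is mounted at the origin on the work surface. World frame = base frame: x ahead of the robot, y to its left, z up, the work surface at z = 0. Lengths are in m, angles in rad, forces in N, time in s.
With the tool pointing down it reaches from about 0.375 to 0.975 m from the base axis. Payload 3.8 kg.
Tool frame: the origin (TCP) lies between the finger pads; the fingertips stand 14 mm ahead of it and the grasp point (between the pads) lies 5 mm behind it (tips_ahead is the distance from the TCP to the fingertips, in m); x points along the fingers, y is the direction in which the jaws open and shut, and the axes are right-handed (so a half turn about x gives the same grasp; the last joint's range is limited). The gripper opens to 85 mm and grips with 20 to 120 N. Pads are 22 mm wide; open, the fingers measure 114 mm over their backs; the gripper's body (76 mm by 85 mm) begins 54 mm behind the grasp point. The pads swing forward as they close: fully open they stand 13 mm farther back than shut.
Start: joints at [-1.275, 0.264, 1.604, -0, 1.274, -0.037], TCP at [0.221, -0.638, 0.245] pointing down, gripper open.
Joint ranges: [-2.63, 2.63], [-0.94, 2.18], [0.31, 2.57], [-1.31, 4.45], [0, 2.66], [-2.55, 2.55]. Speed limits (rad/s): [2.57, 2.57, 3.14, 3.14, 3.14, 3.14].

### API

Orientations are given as a rotation vector (axis times angle).
In Python, from workcell import read_state, read_camera, camera_params, finish_job, spot_in, tips_ahead gives the robot as it stands.
- The arm moves only by the tool apply_moves, never from a script. Its argument "commands" is a list of rows, each a list of 7 numbers: the closure, from 0 (fully open) to 1 (shut), then the shift along the tool's x, y, z in mm, then the turn, a rotation vector about the tool's x, y, z in degrees. A call has 1 to 8 rows; each row is the pose to reach, as a shift and turn from the pose commanded when the call began, along the tool's axes at that moment; what a row does not reach only later rows make up. A row lasts 1/8 s, in which the tool goes at most 62.5 mm and 10.7 degrees, less where a joint would pass 70% of its speed; a pose out of reach is approached as far as the arm can. A call with a gripper value outside its range is refused whole. The fingers move at their own pace and stop on an object; "force" is the grip in N (left out, the last holds). Time passes only in rows, so rows that repeat a pose let the fingers close. It gives the time, the measured TCP pose, the force and the opening at its end, in the units of the state.
- read_state(): the state, without advancing time (a new reading comes with each control period).
- read_camera(name): name is "scene" or "top" or "wrist"; returns (picture, depth): 480x640x3 uint8, red, green, blue; 480x640 float32, m along the optical axis (not along the pixel's ray), 0 where there is no reading.
- camera_params(name): a dict with "fx", "fy", "cx", "cy" (pixels), "camera_from_world" (4x4, takes a point from world to camera coordinates); the wrist camera has in their place "mount" (4x4, takes a point from camera to tool coordinates, whose origin is the TCP and whose axes are the tool frame's). Camera axes: x right, y down, z forward; pixel columns grow to the right and rows downward; lengths in m; the calibration is good to about 2 mm. A picture is of the moment at which its call begins: read the wrist's pose just before it. camera_params takes no time and is no camera call.
- finish_job(): hands the job in, once; it reports no verdict.
Trained networks look in the newest picture that a camera, given by its name, has taken for a name from the list of things; names that differ only in an ending like _2 or _b are one class to them, and where a whole thing is asked for, a point or a joint stands for the part that bears it (a point fixed in the world has none). Each returns a list of dicts, best first, with "p" (0 to 1); they miss things now and then, are a little off and sometimes report something else, mostly with a low value. They report only what shows in the picture. A call takes as long as a camera call.
- spot_in(camera, name): "at" ([column, row] in pixels, amid what is visible of it).
The state is a dict: "time": time; "q": joint angles; "joint_vel": joint speeds; "joint_torque": joint torques, N m; "tool_pos": TCP position; "tcp_rot": TCP orientation; "wrist_force": force on the tool from outside, world axes, zero at the start; "torque": the same for the moment, N m; "width": opening from 0.0 (shut) to 1.0 (fully open).
Only numpy, scipy, OpenCV 4.12 (cv2) and the standard library are available. Lean on these libraries where they do the work, as an engineer would, in place of code of your own. Each camera call takes 0.05 s, during which the arm holds its last target. There are 200 camera calls.

## Working session

There is one attempt and no reset: what is moved stays moved. The work goes in short steps, Python scripts to look and compute and a tool call to move; the robot and the scene stay as the last step left them, time stands still between calls to the robot, and variables do not carry over. Pictures are saved under pics/ and viewed, on a budget of 10 in all, crops included, one or two more only if the job needs it, and the job is handed in when it is done.

Besides the shell and the picture viewer there is one more tool, called after "Call:" as name(argument=value, ...), one argument or row to a line, values as JSON. apply_moves: Moves the arm, as the interface text tells. Its arguments: {"type":"object","properties":{"commands":{"type":"array","items":{"type":"array","items":{"type":"number"}}},"force":{"type":"number"}},"required":["commands"]}

```bash
mkdir -p pics; cat > h.py <<'E'
import numpy as np, cv2
from scipy.spatial.transform import Rotation as R
from workcell import *
def world(cam, px, d, st=None):
    p=camera_params(cam)
    c=np.array([(px[0]-p['cx'])/p['fx']*d,(px[1]-p['cy'])/p['fy']*d,d,1])
    if cam=='wrist':
        T=np.eye(4);T[:3,:3]=R.from_rotvec(st['tcp_rot']).as_matrix();T[:3,3]=st['tool_pos']
        return (T@np.array(p['mount'])@c)[:3]
    return (np.linalg.inv(np.array(p['camera_from_world']))@c)[:3]
def dep(D,px,r=2):
    u,v=int(round(px[0])),int(round(px[1])); a=D[max(0,v-r):v+r+1,max(0,u-r):u+r+1]; a=a[a>0]
    return np.median(a) if a.size else 0
E
python3 - <<'E'
from h import *
s=read_state();print(s)
print(tips_ahead if not callable(tips_ahead) else tips_ahead())
for c in ['top','scene']:
    im,D=read_camera(c);cv2.imwrite(f'pics/{c}0.png',im[...,::-1]);np.save(c+'D.npy',D)
    for n in ['airbox','pin_mid_top','pin_snout_top','pin_plain_top','socket','tin','screwdriver','spraycan']:
        for o in spot_in(c,n)[:3]:
            d=dep(D,o['at']);print(c,n,round(o['p'],2),np.round(o['at']),np.round(world(c,o['at'],d),3))
E
```

```text
{'time': 0.0, 'q': array([-1.27489357e+00,  2.64761851e-01,  1.60537878e+00, -2.03701586e-05,
        1.27367573e+00, -3.69295601e-02]), 'joint_vel': array([ 5.52119218e-04, -6.62865106e-05, -3.00525705e-04, -1.88797978e-03,
        1.34343080e-03, -1.04477671e-03]), 'joint_torque': array([-3.61370454e-03, -5.15122426e+01, -3.67316365e+01, -2.52284481e-04,
        1.32242020e-02, -2.73606481e-06]), 'tool_pos': array([ 0.22030748, -0.63730122,  0.24395353]), 'tcp_rot': array([ 2.04165612,  0.34527611, -2.04229063]), 'wrist_force': array([0.47639681, 1.46456771, 0.28585952]), 'torque': array([-0.01475611, -0.00523863, -0.05901709]), 'width': 0.9990810915990657}
0.014
top airbox 0.72 [448. 226.] [ 0.583 -0.098  0.08 ]
top airbox 0.51 [428. 265.] [ 0.486 -0.044  0.099]
top airbox 0.43 [478. 204.] [ 0.634 -0.159  0.116]
top pin_mid_top 0.43 [436. 227.] [ 0.579 -0.063  0.097]
top pin_plain_top 0.56 [425. 262.] [ 0.493 -0.038  0.088]
top socket 0.52 [478. 204.] [ 0.635 -0.158  0.116]
top tin 0.62 [388. 192.] [0.672 0.046 0.044]
top screwdriver 0.87 [488. 249.] [ 0.529 -0.219  0.02 ]
top spraycan 0.84 [169. 255.] [0.502 0.556 0.189]
top spraycan 0.72 [446. 188.] [ 0.676 -0.089  0.086]
scene airbox 0.65 [246. 371.] [ 0.623 -0.118  0.081]
scene pin_snout_top 0.59 [292. 363.] [ 0.685 -0.085  0.098]
scene socket 0.74 [232. 388.] [ 0.639 -0.166  0.106]
scene socket 0.32 [162. 430.] [ 0.544 -0.23   0.024]
scene tin 0.71 [330. 340.] [0.688 0.026 0.043]
scene tin 0.67 [244. 372.] [ 0.621 -0.121  0.081]
scene screwdriver 0.56 [163. 430.] [ 0.546 -0.229  0.024]
scene spraycan 0.64 [364. 169.] [0.508 0.548 0.112]
scene spraycan 0.52 [293. 362.] [ 0.685 -0.082  0.098]
```

View pics/top0.png

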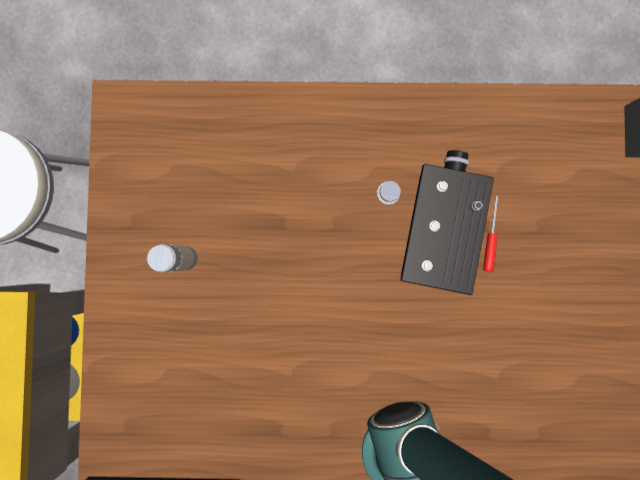

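View pics/scene0.png

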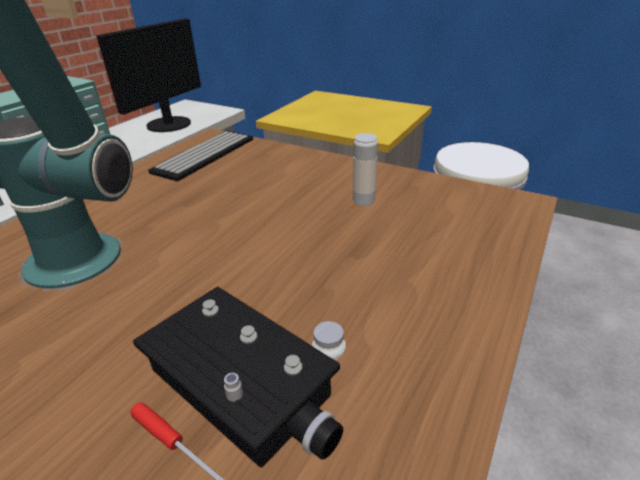

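The top view shows the pins at (427,266) plain, (435,226) mid and (442,186) snout end, with the snout at (457,160). The socket is on the ribbed side at (478,204). The scene view agrees.

```bash
python3 - <<'E'
from h import *
s=read_state();M=R.from_rotvec(s['tcp_rot']).as_matrix();print(M.round(3))
D=np.load('topD.npy')
for n,px in dict(plain=(427,266),mid=(435,226),snout=(442,186)).items():
    u,v=px;P=np.array([world('top',(i,j),D[j,i]) for i in range(u-7,u+8) for j in range(v-7,v+8) if D[j,i]>0])
    Q=P[(P[:,2]>.089)];print(n,len(Q),Q.mean(0).round(4),np.median(Q[:,2]))
    t=Q.mean(0)*[1,1,0]+[0,0,.2];print((M.T@(t-s['tool_pos'])*1e3).round(1))
print(camera_params('wrist'))
E
```

```text
[[ 0.     0.327 -0.945]
 [-0.    -0.945 -0.327]
 [-1.     0.    -0.   ]]
plain 62 [ 0.486  -0.0431  0.0991] 0.09910783330777428
[  45.3 -475.4 -445.3]
mid 60 [ 0.5838 -0.0617  0.0973] 0.09712794382519385
[  45.3 -425.9 -531.7]
snout 64 [ 0.6823 -0.0802  0.0984] 0.09875722262556086
[  45.3 -376.3 -618.7]
{'fx': 388.85225524029255, 'fy': 388.85225524029255, 'cx': 325.64998064751046, 'cy': 238.38729491609817, 'mount': array([[-6.24072664e-04, -3.01499110e-01,  9.53466254e-01,
        -1.29106459e-01],
       [ 9.99999635e-01, -7.44756946e-04,  4.19027814e-04,
         7.48263279e-05],
       [ 5.83764103e-04,  9.53466167e-01,  3.01499465e-01,
        -7.71647063e-02],
       [ 0.00000000e+00,  0.00000000e+00,  0.00000000e+00,
         1.00000000e+00]])}
```

Call:
apply_moves(
  commands=[
    [1,3,-35,-44],
    [1,8,-72,-90],
    [1,13,-110,-137],
    [1,18,-150,-187],
    [1,22,-190,-237],
    [1,27,-230,-287],
    [1,30,-270,-337],
    [1,33,-310,-387],
  ],
  force=30,
)

```text
schema error: expected 7 numbers
```

Call:
apply_moves(
  commands=[
    [1,3,-35,-44,0,0,0],
    [1,8,-72,-90,0,0,0],
    [1,13,-110,-137,0,0,0],
    [1,18,-150,-187,0,0,0],
    [1,22,-190,-237,0,0,0],
    [1,27,-230,-287,0,0,0],
    [1,30,-270,-337,0,0,0],
    [1,33,-310,-387,0,0,0],
  ],
  force=30,
)

```text
time: 1.9
tool_pos: [0.4815, -0.2238, 0.213]
tcp_rot: [2.042, 0.342, -2.04]
wrist_force: [1.2, -0.2, -0.0]
width: 0.001
```

Call:
apply_moves(
  commands=[
    [1,3,-38,-48,0,0,0],
    [1,7,-78,-98,0,0,0],
    [1,12,-116,-145,0,0,0],
    [1,12,-116,-145,0,0,0],
    [1,12,-116,-145,0,0,0],
  ],
)

```text
time: 2.52
tool_pos: [0.5795, -0.0685, 0.2005]
tcp_rot: [2.039, 0.344, -2.041]
wrist_force: [-0.8, 0.1, -0.2]
width: -0.0
```

```bash
cat > look.py <<'E'
from h import *
import sys
s=read_state();im,D=read_camera('wrist');cv2.imwrite('pics/'+sys.argv[1],im[...,::-1]);np.save('wD.npy',D)
M=R.from_rotvec(s['tcp_rot']).as_matrix()
print('t',s['time'],'tcp',s['tool_pos'].round(4),'w',s['width'],'F',s['wrist_force'].round(2),'tips',tips_ahead() if callable(tips_ahead) else tips_ahead)
print(M.round(3))
v,u=np.nonzero(D>0);d=D[v,u];p=camera_params('wrist')
c=np.stack([(u-p['cx'])/p['fx']*d,(v-p['cy'])/p['fy']*d,d,0*d+1])
T=np.eye(4);T[:3,:3]=M;T[:3,3]=s['tool_pos']
P=(T@np.array(p['mount'])@c)[:3].T
for n,g in dict(plain=(.486,-.043),mid=(.584,-.062),snout=(.682,-.080)).items():
    k=(np.hypot(P[:,0]-g[0],P[:,1]-g[1])<.02)&(P[:,2]>.0868)&(P[:,2]<.105);Q=P[k]
    if len(Q)<20: print(n,'few',len(Q));continue
    z=np.percentile(Q[:,2],80);Q=Q[abs(Q[:,2]-z)<.003];(cx,cy),r=cv2.minEnclosingCircle((Q[:,:2]*1e3).astype(np.float32))
    print(n,len(Q),'z',z.round(4),'circle',round(cx,1),round(cy,1),'r',round(r,1),'mean',Q.mean(0).round(4))
    t=np.array([cx/1e3,cy/1e3,s['tool_pos'][2]]);print('   tool shift',(M.T@(t-s['tool_pos'])*1e3).round(1))
k=(abs(P[:,2]-.08)<.002);print('lid z',np.median(P[k,2]))
E
python3 look.py w1.png
```

```text
t 2.525 tcp [ 0.5795 -0.0685  0.2005] w -0.0002861415626531465 F [-0.78  0.13 -0.15] tips 0.014
[[-0.001  0.328 -0.945]
 [-0.001 -0.945 -0.328]
 [-1.     0.     0.001]]
plain 342 z 0.1004 circle 487.0 -42.8 r 10.6 mean [ 0.4914 -0.0435  0.0998]
   tool shift [  0.1 -54.6  78.9]
mid 902 z 0.0996 circle 584.2 -61.3 r 10.9 mean [ 0.5846 -0.0612  0.099 ]
   tool shift [-0.  -5.3 -6.8]
snout 1262 z 0.1003 circle 682.1 -80.0 r 11.0 mean [ 0.6821 -0.0796  0.0998]
   tool shift [ -0.1  44.5 -93.2]
lid z 0.08052550822087577
```

View pics/w1.png

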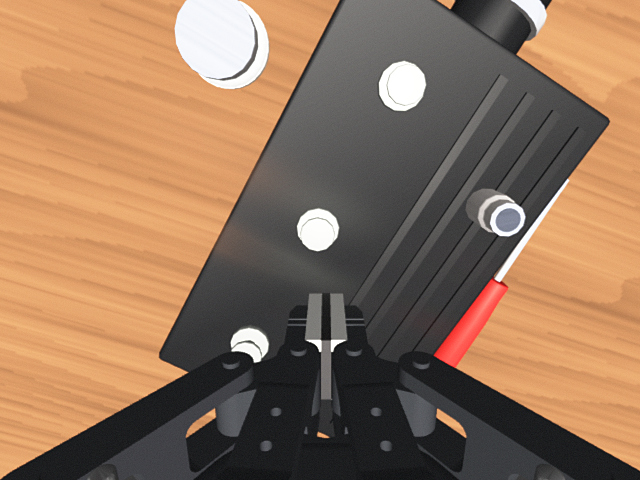

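The wrist view shows the middle pin at (318,230), the snout pin at (402,86) and the plain pin at (249,345). The tips are shut, and the circle fits match the 11 mm head radius. Next I go down to just above the middle pin.

Call:
apply_moves(
  commands=[
    [1,20,-5,-7,0,0,0],
    [1,50,-5,-7,0,0,0],
    [1,72,-5,-7,0,0,0],
    [1,82,-5,-7,0,0,0],
    [1,82,-5,-7,0,0,0],
  ],
)

```text
time: 3.2
tool_pos: [0.5837, -0.062, 0.1173]
tcp_rot: [2.04, 0.343, -2.044]
wrist_force: [-0.2, 0.1, 0.2]
width: -0.001
```

```bash
python3 look.py w2.png
```

```text
t 3.2 tcp [ 0.5837 -0.062   0.1173] w -0.0009531351864400715 F [-0.25  0.15  0.21] tips 0.014
[[-0.002  0.326 -0.946]
 [ 0.    -0.946 -0.326]
 [-1.    -0.001  0.002]]
plain few 0
mid 544 z 0.0992 circle 584.8 -61.0 r 10.7 mean [ 0.5902 -0.0587  0.0987]
   tool shift [-0.  -0.6 -1.4]
snout 3123 z 0.1003 circle 682.1 -79.6 r 11.0 mean [ 0.6821 -0.0794  0.0997]
   tool shift [ -0.2  48.7 -87.3]
lid z 0.08051269119178046
```

View pics/w2.png

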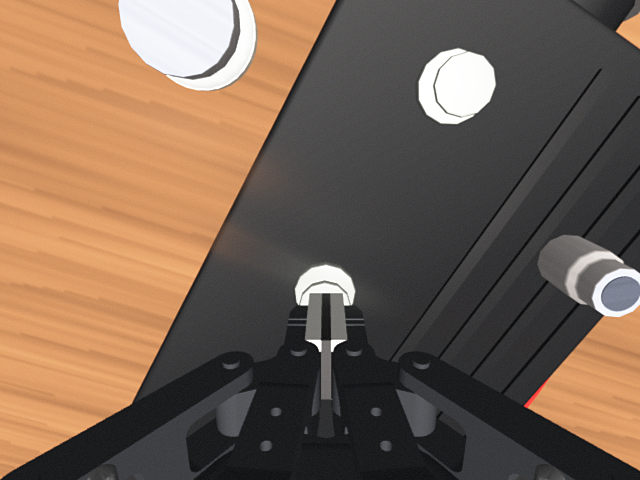

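The tips are centred over the middle pin, seen at (326,283), and about 4 mm above it. I'll press slowly.

Call:
apply_moves(
  commands=[
    [1,2,0,-1,0,0,0],
    [1,4,0,-1,0,0,0],
    [1,5,0,-1,0,0,0],
    [1,6,0,-1,0,0,0],
    [1,7,0,-1,0,0,0],
    [1,8,0,-1,0,0,0],
    [1,9,0,-1,0,0,0],
    [1,10,0,-1,0,0,0],
  ],
)

```text
time: 4.25
tool_pos: [0.5858, -0.0612, 0.1089]
tcp_rot: [2.041, 0.343, -2.041]
wrist_force: [-1.8, 1.0, 4.5]
width: 0.001
```

Call:
apply_moves(
  commands=[
    [1,1,0,0,0,0,0],
    [1,2,0,0,0,0,0],
    [1,2.5,0,0,0,0,0],
  ],
)

```text
time: 4.62
tool_pos: [0.5858, -0.0612, 0.1061]
tcp_rot: [2.041, 0.343, -2.041]
wrist_force: [-1.0, 1.8, 5.1]
width: 0.001
```

Call:
apply_moves(
  commands=[
    [1,0.5,0,0,0,0,0],
    [1,1,0,0,0,0,0],
    [1,1.5,0,0,0,0,0],
  ],
)

```text
time: 5.0
tool_pos: [0.5858, -0.0612, 0.1047]
tcp_rot: [2.041, 0.343, -2.041]
wrist_force: [-1.6, 0.5, 4.8]
width: -0.0
```

Call:
apply_moves(
  commands=[
    [1,0.5,0,0,0,0,0],
    [1,0.5,0,0,0,0,0],
  ],
)

```text
time: 5.25
tool_pos: [0.5857, -0.0612, 0.1041]
tcp_rot: [2.041, 0.343, -2.041]
wrist_force: [-1.0, 1.6, 4.2]
width: 0.003
```

Call:
apply_moves(
  commands=[
    [1,0.5,0,0,0,0,0],
    [1,0.5,0,0,0,0,0],
  ],
)

```text
time: 5.5
tool_pos: [0.5858, -0.0612, 0.1041]
tcp_rot: [2.041, 0.343, -2.041]
wrist_force: [-1.0, 0.5, 6.0]
width: -0.001
```

Call:
apply_moves(
  commands=[
    [1,0.5,0,0,0,0,0],
    [1,0.5,0,0,0,0,0],
  ],
)

```text
time: 5.75
tool_pos: [0.5858, -0.0612, 0.104]
tcp_rot: [2.041, 0.343, -2.041]
wrist_force: [-2.3, 1.1, 8.9]
width: -0.0
```

Call:
apply_moves(
  commands=[
    [1,0.7,0,0,0,0,0],
    [1,1.2,0,0,0,0,0],
    [1,1.2,0,0,0,0,0],
  ],
)

```text
time: 6.12
tool_pos: [0.5858, -0.0612, 0.1039]
tcp_rot: [2.041, 0.343, -2.041]
wrist_force: [-6.1, 1.3, 15.2]
width: -0.002
```

Call:
apply_moves(
  commands=[
    [1,-2,0,0,0,0,0],
    [1,-10,0,0,0,0,0],
    [1,-40,0,0,0,0,0],
    [1,-55,20,-35,0,0,0],
    [1,-55,49,-85,0,0,0],
    [1,-30,49,-85,0,0,0],
    [1,-17,49,-85,0,0,0],
    [1,-17,49,-85,0,0,0],
  ],
)

```text
time: 7.12
tool_pos: [0.6798, -0.0795, 0.1165]
tcp_rot: [2.037, 0.344, -2.047]
wrist_force: [0.0, -0.9, -0.2]
width: -0.001
```

```bash
python3 look.py w3.png
```

```text
t 7.125 tcp [ 0.6798 -0.0795  0.1165] w -0.001411785327785187 F [ 0.04 -0.91 -0.21] tips 0.014
[[-0.005  0.327 -0.945]
 [ 0.001 -0.945 -0.327]
 [-1.    -0.002  0.004]]
plain few 0
mid few 0
snout 675 z 0.0999 circle 682.9 -79.8 r 10.8 mean [ 0.6884 -0.0785  0.0995]
   tool shift [-0.   1.3 -2.9]
lid z 0.08047204270668759
```

View pics/w3.png

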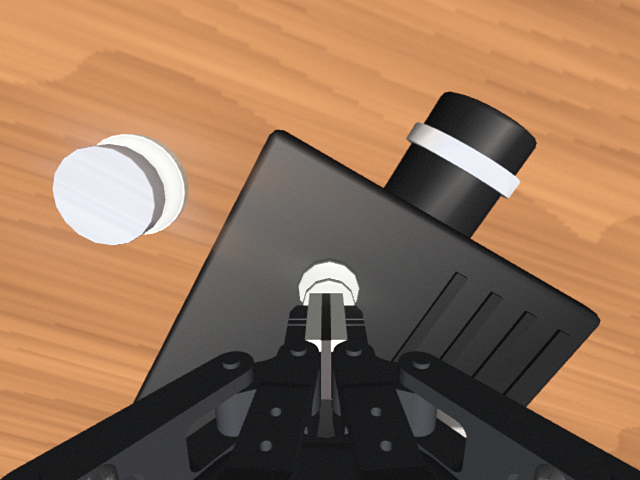

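The snout pin is at (328,280), just ahead of the tips. The box hasn't moved: the pin position agrees within 1 mm. I'll shift slightly and press.

Call:
apply_moves(
  commands=[
    [1,0,0.5,-2,0,0,0],
    [1,1.5,0.5,-2,0,0,0],
    [1,3,0.5,-2,0,0,0],
    [1,4,0.5,-2,0,0,0],
    [1,5,0.5,-2,0,0,0],
    [1,6,0.5,-2,0,0,0],
    [1,7,0.5,-2,0,0,0],
    [1,8,0.5,-2,0,0,0],
  ],
)

```text
time: 8.18
tool_pos: [0.684, -0.0796, 0.1116]
tcp_rot: [2.041, 0.343, -2.041]
wrist_force: [-3.1, 0.4, 5.7]
width: 0.003
```

Call:
apply_moves(
  commands=[
    [1,1,0,0,0,0,0],
    [1,2,0,0,0,0,0],
    [1,3,0,0,0,0,0],
    [1,4,0,0,0,0,0],
  ],
)

```text
time: 8.68
tool_pos: [0.684, -0.0796, 0.1069]
tcp_rot: [2.041, 0.343, -2.041]
wrist_force: [-2.4, 0.3, 5.1]
width: 0.002
```

Call:
apply_moves(
  commands=[
    [1,0.5,0,0,0,0,0],
    [1,1,0,0,0,0,0],
    [1,1,0,0,0,0,0],
  ],
)

```text
time: 9.05
tool_pos: [0.684, -0.0796, 0.1058]
tcp_rot: [2.041, 0.343, -2.041]
wrist_force: [-2.0, 0.8, 5.0]
width: -0.001
```

Call:
apply_moves(
  commands=[
    [1,0.5,0,0,0,0,0],
    [1,1,0,0,0,0,0],
    [1,1.5,0,0,0,0,0],
    [1,2,0,0,0,0,0],
  ],
)

```text
time: 9.55
tool_pos: [0.6841, -0.0796, 0.1041]
tcp_rot: [2.041, 0.343, -2.041]
wrist_force: [-3.8, -0.5, 6.9]
width: 0.006
```

Call:
apply_moves(
  commands=[
    [1,0.5,0,0,0,0,0],
    [1,0.8,0,0,0,0,0],
    [1,0.8,0,0,0,0,0],
  ],
)

```text
time: 9.93
tool_pos: [0.6841, -0.0796, 0.1041]
tcp_rot: [2.041, 0.343, -2.041]
wrist_force: [-4.4, 0.2, 8.5]
width: 0.002
```

Call:
apply_moves(
  commands=[
    [1,0.5,0,0,0,0,0],
    [1,1,0,0,0,0,0],
    [1,1,0,0,0,0,0],
  ],
)

```text
time: 10.3
tool_pos: [0.6841, -0.0796, 0.104]
tcp_rot: [2.041, 0.343, -2.041]
wrist_force: [-7.4, 0.8, 12.2]
width: -0.002
```

Call:
apply_moves(
  commands=[
    [1,-2,0,0,0,0,0],
    [1,-12,0,0,0,0,0],
    [1,-50,0,0,0,0,0],
    [1,-70,-28,50,0,0,0],
    [1,-70,-58,102,0,0,0],
    [1,-65,-85,150,0,0,0],
    [1,-45,-99,174,0,0,0],
    [1,-45,-99,174,0,0,0],
  ],
)

```text
time: 11.3
tool_pos: [0.484, -0.0423, 0.1454]
tcp_rot: [2.038, 0.344, -2.045]
wrist_force: [0.8, -0.2, -0.1]
width: 0.001
```

```bash
python3 look.py w4.png
```

```text
t 11.3 tcp [ 0.484  -0.0423  0.1454] w 0.0010695717422153567 F [ 0.82 -0.21 -0.14] tips 0.014
[[-0.004  0.327 -0.945]
 [ 0.001 -0.945 -0.327]
 [-1.    -0.002  0.003]]
plain 1313 z 0.1006 circle 486.2 -42.7 r 10.9 mean [ 0.4871 -0.0423  0.1001]
   tool shift [-0.   1.1 -1.9]
mid 1978 z 0.091 circle 583.9 -62.0 r 12.3 mean [ 0.5838 -0.061   0.0904]
   tool shift [ -0.4  51.3 -88. ]
snout few 0
lid z 0.08055883763314589
```

View pics/w4.png

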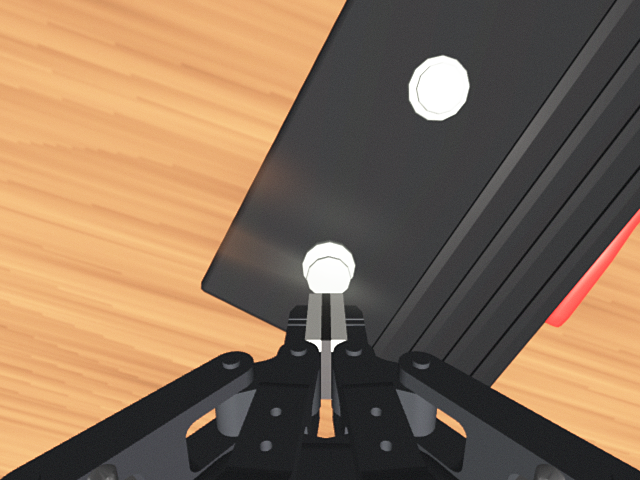

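The middle pin at (439,88) now sits flush, reading 90.4 mm against a lid bias of +0.5 mm. The plain pin is at (328,270), directly ahead of the tips. Now I lower and press the plain pin.

Call:
apply_moves(
  commands=[
    [1,12,0,0,0,0,0],
    [1,22,0,0,0,0,0],
    [1,28,0,0,0,0,0],
    [1,28,0,0,0,0,0],
  ],
)

```text
time: 11.85
tool_pos: [0.4869, -0.0429, 0.1182]
tcp_rot: [2.039, 0.343, -2.043]
wrist_force: [-0.1, 0.6, 0.5]
width: -0.003
```

Call:
apply_moves(
  commands=[
    [1,2,0,0,0,0,0],
    [1,4,0,0,0,0,0],
    [1,5,0,0,0,0,0],
    [1,6,0,0,0,0,0],
    [1,7,0,0,0,0,0],
    [1,8,0,0,0,0,0],
    [1,9,0,0,0,0,0],
    [1,10,0,0,0,0,0],
  ],
)

```text
time: 12.85
tool_pos: [0.4874, -0.0429, 0.1093]
tcp_rot: [2.041, 0.343, -2.041]
wrist_force: [-2.6, 0.3, 4.2]
width: 0.001
```

Call:
apply_moves(
  commands=[
    [1,1,0,0,0,0,0],
    [1,2,0,0,0,0,0],
    [1,3,0,0,0,0,0],
    [1,3,0,0,0,0,0],
  ],
)

```text
time: 13.35
tool_pos: [0.4873, -0.0429, 0.106]
tcp_rot: [2.041, 0.343, -2.041]
wrist_force: [-0.4, 0.5, 4.3]
width: -0.001
```

Call:
apply_moves(
  commands=[
    [1,0.5,0,0,0,0,0],
    [1,1,0,0,0,0,0],
    [1,1,0,0,0,0,0],
  ],
)

```text
time: 13.72
tool_pos: [0.4873, -0.0429, 0.1052]
tcp_rot: [2.041, 0.343, -2.041]
wrist_force: [0.2, 0.4, 3.6]
width: -0.003
```

Call:
apply_moves(
  commands=[
    [1,0.5,0,0,0,0,0],
    [1,1,0,0,0,0,0],
    [1,1.5,0,0,0,0,0],
    [1,1.5,0,0,0,0,0],
  ],
)

```text
time: 14.22
tool_pos: [0.4873, -0.0429, 0.104]
tcp_rot: [2.041, 0.343, -2.041]
wrist_force: [-2.0, 1.0, 6.9]
width: 0.003
```

Call:
apply_moves(
  commands=[
    [1,0.5,0,0,0,0,0],
    [1,0.8,0,0,0,0,0],
    [1,0.8,0,0,0,0,0],
  ],
)

```text
time: 14.6
tool_pos: [0.4874, -0.0429, 0.1039]
tcp_rot: [2.041, 0.343, -2.041]
wrist_force: [-4.6, 0.2, 12.8]
width: 0.004
```

Call:
apply_moves(
  commands=[
    [1,0.5,0,0,0,0,0],
    [1,1,0,0,0,0,0],
    [1,1,0,0,0,0,0],
  ],
)

```text
time: 14.98
tool_pos: [0.4875, -0.0429, 0.1039]
tcp_rot: [2.041, 0.343, -2.041]
wrist_force: [-6.3, 1.6, 19.4]
width: 0.001
```

Call:
apply_moves(
  commands=[
    [1,-2,0,0,0,0,0],
    [1,-12,0,0,0,0,0],
    [1,-50,0,0,0,0,0],
    [1,-100,0,0,0,0,0],
    [1,-150,10,20,0,0,0],
    [1,-150,10,40,0,0,0],
    [1,-150,10,40,0,0,0],
    [1,-150,10,40,0,0,0],
  ],
)

```text
time: 15.98
tool_pos: [0.4519, -0.0651, 0.2502]
tcp_rot: [2.039, 0.344, -2.044]
wrist_force: [0.8, -0.4, 0.3]
width: 0.002
```

```bash
python3 look.py w5.png; python3 - <<'E'
from h import *
im,D=read_camera('top')
for n,px in dict(plain=(427,266),mid=(435,226),snout=(442,186)).items():
    print(n,[dep(D,px,1)-dep(np.load('topD.npy'),px,1)])
D0=np.load('topD.npy');im0=cv2.imread('pics/top0.png')[...,::-1];c=cv2.absdiff(im,im0).max(2)[140:310,370:510];print((c>40).sum())
cv2.imwrite('pics/topdiff.png',np.hstack([cv2.resize(im[140:310,370:510,::-1],None,fx=2.5,fy=2.5),cv2.resize(cv2.cvtColor(c,8),None,fx=2.5,fy=2.5)]))
E
```

```text
t 15.975 tcp [ 0.4519 -0.0651  0.2502] w 0.002013262642637882 F [ 0.75 -0.42  0.31] tips 0.014
[[-0.002  0.326 -0.945]
 [ 0.001 -0.945 -0.326]
 [-1.    -0.001  0.002]]
plain 669 z 0.091 circle 484.8 -41.8 r 12.4 mean [ 0.4859 -0.0428  0.0904]
   tool shift [ -0.1 -11.2 -38.6]
mid 893 z 0.0911 circle 584.8 -61.0 r 11.8 mean [ 0.5837 -0.0613  0.0905]
   tool shift [  -0.3   39.5 -126.9]
snout few 0
lid z 0.08056389587806723
plain [np.float32(0.010725498)]
mid [np.float32(0.008862019)]
snout [np.float32(0.008650899)]
2484
```

View pics/w5.png

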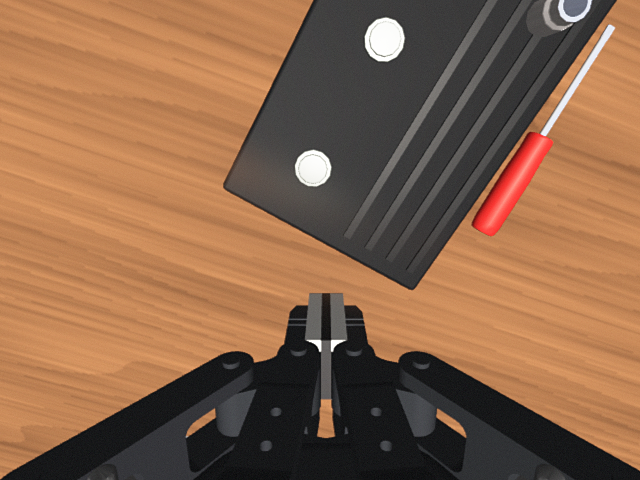

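View pics/topdiff.png

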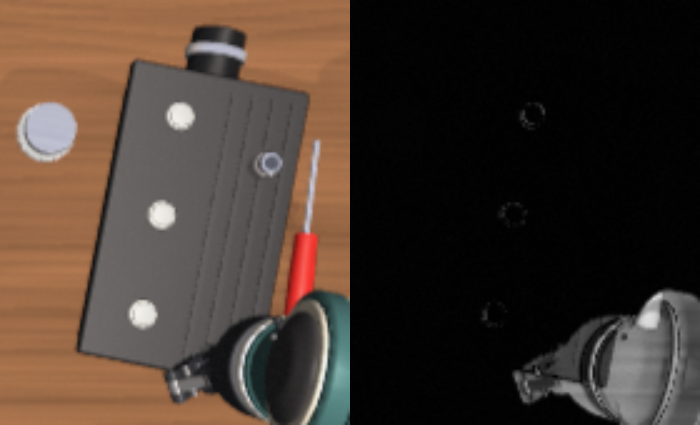

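All three heads are flush and only the pins differ between the before and after pictures. Box, socket, tin and screwdriver show no difference. I'm handing in.

```bash
python3 -c "
from workcell import *
print(finish_job(), read_state()['time'])"
```

```text
the job is handed in; nothing more can be done
the job is handed in; nothing more can be done
```

I pressed all three pins home with shut fingertips, in the order middle, snout end, plain end. The arm then backed clear, and I handed the job in at about 16 s.

- **Pressing:** each pin slid at about 4–6 N. Each stopped with the fingertips at about 90 mm above the bench, and I pressed on until the force had clearly risen, to 12–19 N.
- **Pin heights:** the last wrist view put the middle and plain pins at about 90.5 mm. That camera reads about 0.5 mm high on the lid, so both are home.
- **Snout pin:** it was outside the last wrist view. Its evidence is the hard stop at the same height as the others, and a drop of about 8.7 mm in the top camera's depth, which is noisy by 1–2 mm.
- **Surroundings:** before and after top pictures showed no movement of the box, socket or tin, or of the part of the screwdriver in view (the arm hid its handle end). I did not compare the spray can, but the arm never went near it.
- **Checks:** none failed or disagreed. One early move call was refused for having too few numbers per row, and nothing moved.

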